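# Free the steriliser drawer with the release rod

### The job

The drawer of the bench steriliser is caught shut. Take the red-handled release rod from its stand and push it down through the small yellow-ringed hole in the steriliser's top until the hidden catch lets go and the drawer springs out a little; then hang the rod back upright in the slot of its stand and pull the drawer out all the way. Leave the bottle, the bowl and the carton alone.

Things in the scene. Friction and masses are not known exactly. Their poses are not given: they have to be found in the camera images.
- steriliser: White and aluminium bench steriliser, fixed to the bench, 300 deep x 340 wide x 140 mm high. Origin: on the bench below the middle of its front edge. Axes: z up, +x from its front to its back, y along its front; it fills x 0 to 300, y -170 to +170 mm. The 14 mm thick drawer front (x -14 to 0) faces the robot and slides out along own -x. Place and yaw vary.
- hole (a point): Centre of the 15 mm round access hole, level with the steriliser's top face (140 mm above the bench), inside a yellow ring of 36 mm outer diameter; 55 mm behind the front edge and 125 mm to its +y side (x +55, y +125 mm in the steriliser's axes). It goes straight down through the 6 mm thick top; the catch's 24 mm round head lies hidden 25 mm below the top face, centred under it.
- catch (a joint): The hidden spring catch, m: 0 at rest, 0.016 pressed fully down (it moves straight down and springs back). The drawer is let go at about 0.009, i.e. with the rod's tip about 34 mm below the top face; the end of travel is at 41 mm. It takes about 4 N to start and 8 N at the end of travel.
- drawer (a joint): How far the drawer is out, m: 0 shut, 0.14 all the way out. It starts shut and caught. Once let go a spring pushes it out by itself by about 40 to 50 mm; from there it has to be pulled (about 3 to 5 N) and it stays where it is left.
- drawer_handle (a point): Middle of the drawer's black bar handle, on the bar's centre line, 108 mm above the bench, moving with the drawer. Bar 12 mm thick, 130 mm long, level, along the steriliser's y, 45 mm in front of the drawer's front face (39 mm free gap behind the bar) and 32 mm below the steriliser's top; can be pinched or hooked from above. Axes as the steriliser's.
- rod: Release rod, loose, about 100 g, 160 mm long, hanging upright in the stand. Origin: on its axis at the underside of its collar; own z up. Above the origin: black square collar 34 x 34 x 6 mm, then a red square handle 26 x 26 mm up to z = 80 mm, its sides along own x and y. Below: a steel shaft 8 mm thick down to z = -80 mm, end rounded.
- rod_tip (a point): Lower end of the rod's shaft, on its axis, 80 mm below the rod's origin.
- stand: Aluminium rod stand, fixed, 110 mm high, foot 90 (x) x 70 (y) mm; origin: centre of its underside, z up. On top two prongs, upper face 110 mm above the bench, 56 mm wide over all, with a 16 mm slot between them along own x from x = -30 (open) to +30 mm (closed). The rod's shaft hangs in the slot near the middle, its collar resting on the prongs. Lift it straight out, lower it back. May swap sides with the bottle.
- bottle: Bystander: blue bottle with a white cap, 68 mm diameter, 180 mm high, loose; origin: centre of its underside.
- bowl: Bystander: steel bowl, 130 mm diameter, 45 mm high, loose; origin: centre of its underside.
- carton: Bystander: cardboard carton 100 x 140 x 70 mm high, loose; origin: centre of its underside.
Mind the look-alikes: they are no part of the job. What is meant by the stand is not blue, and is the smaller of those in its own colour.

How it is judged:
On the way, in this order (a step that is already met when the one before it is completed fails the run):
1. the rod's tip is down the hole and presses the catch (z of rod_tip in the frame of hole below -0.026 m and horizontal distance between rod_tip and hole below 0.009 m and value of joint catch above 0.003 m and value of joint drawer below 0.01 m).
2. the drawer springs out (value of joint drawer above 0.025 m), for 0.1 s.
At the end, for the whole second after the job is handed in: The drawer is out by more than 125 of its 140 mm; the rod hangs at rest upright (within 7 degrees) in the slot of its stand, its collar on the prongs (height within 6 mm, across the slot within 8 mm, along it within 28 mm of the middle) (x of rod in the frame of stand between -0.028 and 0.028 m and y of rod in the frame of stand between -0.008 and 0.008 m and z of rod in the frame of stand between 0.104 and 0.116 m and angle between rod's own z axis and vertical below 0.12 rad and value of joint drawer above 0.125 m and linear speed of rod below 0.02 m/s); the robot touches nothing.
It fails at once if the bottle is shifted by more than 20 mm or tipped (distance of bottle from where it was at the start of the episode above 0.02 m or angle between bottle's own z axis and vertical above 0.3 rad).
It fails at once if the bowl is shifted by more than 20 mm or tipped (distance of bowl from where it was at the start of the episode above 0.02 m or angle between bowl's own z axis and vertical above 0.3 rad).
It fails at once if the carton is shifted by more than 20 mm or tipped (distance of carton from where it was at the start of the episode above 0.02 m or angle between carton's own z axis and vertical above 0.3 rad).
It also fails if it takes over 72 s, if anything falls off the work surface, if the arm or the gripper's body presses on something with over 40 N, if the wrist force passes 120 N, or if a joint passes its speed limit or range.

### The arm

A 7-joint arm with a two-finger parallel gripper is mounted at the origin on the work surface. World frame = base frame: x ahead of the robot, y to its left, z up, the work surface at z = 0. Lengths are in m, angles in rad, forces in N, time in s.
With the tool pointing down it reaches from about 0.4 to 0.925 m from the base axis. Payload 5.6 kg.
Tool frame: the origin (TCP) lies midway between the tips of the shut fingers; the grasp point (between the pads) lies 19 mm behind it (r.grip_point_offset is the distance from the TCP to the grasp point, in m); z points along the fingers, y is the line along which they close (so a half turn about z gives the same grasp; the last joint's range is limited). The gripper opens to 85 mm and grips with 20 to 120 N. Pads are 22 mm wide; open, the fingers measure 114 mm over their backs; the gripper's body (76 mm by 85 mm) begins 54 mm behind the grasp point. The pads swing forward as they close: fully open they stand 13 mm farther back than shut.
Start: joints at [1.267, 0.468, -0.012, 1.603, 0.006, 1.071, -0.056], TCP at [0.168, -0.628, 0.204] pointing down, gripper open.
Joint ranges: [-2.53, 2.53], [-0.31, 2.02], [-1.57, 1.55], [0.28, 2.44], [-1.29, 4.43], [0.15, 1.84], [-2.92, 2.92]. Speed limits (rad/s): [2.57, 2.57, 3.14, 3.14, 3.14, 3.14, 3.14].

### API

Orientations are given as a unit quaternion [w, x, y, z].
In Python, from workcell import r gives the robot as it stands.
- The arm moves only by the shell command python3 -m crank 'ROWS' [FORCE]. ROWS is JSON, a list of rows, each an object of numbers: "rx", "ry", "rz": the turn, a rotation vector about the world's x, y, z in rad; "tx", "ty", "tz": the shift along the world's x, y, z in cm; "grip": the opening, from 0 (shut) to 1 (fully open). In form: [{"rx": .., "ry": .., "rz": .., "tx": .., "ty": .., "tz": .., "grip": ..}, ...]. A call has 1 to 5 rows; each row is the pose to reach, as a shift and turn from the pose commanded when the call began; what a row does not reach only later rows make up. A row lasts 1/12 s, in which the tool goes at most 41.7 mm and 7.16 degrees, less where a joint would pass 70% of its speed; a pose out of reach is approached as far as the arm can. A call with a gripper value outside its range is refused whole. The fingers move at their own pace and stop on an object; FORCE is the grip in N (left out, the last holds). Time passes only in rows, so rows that repeat a pose let the fingers close. It gives the time, the measured TCP pose, the force, the opening and the grip force at its end, in the units of the state.
- r.get_obs(): the state, without advancing time (a new reading comes with each control period).
- r.get_image(name): name is "scene" or "top" or "wrist"; returns the picture (420x560x3 uint8, red, green, blue); there is no depth.
- r.camera_model(name): a dict with "fx", "fy", "cx", "cy" (pixels), "T" (4x4, takes a point from camera to world coordinates); the wrist camera has in their place "tool_from_camera" (4x4, takes a point from camera to tool coordinates, whose origin is the TCP and whose axes are the flange's). Camera axes: x right, y down, z forward; pixel columns grow to the right and rows downward; lengths in m; the calibration is good to about 2 mm. A picture is of the moment at which its call begins: read the wrist's pose just before it. camera_model takes no time and is no camera call.
- r.close_job(): hands the job in; it is judged then, once.
The state is a dict: "time": time; "joint_positions": joint angles; "joint_vel": joint speeds; "effort": joint torques, N m; "position": TCP position; "ee_rot": TCP orientation; "contact_force": force on the tool from outside, world axes, zero at the start; "wrist_torque": the same for the moment, N m; "grip_width": finger opening in m; "finger_force": force on a finger pad.
Only numpy, scipy, OpenCV 4.12 (cv2) and the standard library are available. Lean on these libraries where they do the work, as an engineer would, in place of code of your own. Each camera call takes 0.05 s, during which the arm holds its last target. There are 200 camera calls.

## Working session

There is one attempt and no reset: what is moved stays moved. The work goes in short steps, Python scripts to look and compute and a shell command to move; the robot and the scene stay as the last step left them, time stands still between calls to the robot, and variables do not carry over. Pictures are saved under pics/ and viewed, at most 10 in all, crops included, and the job is handed in when it is done.

```bash
ls; mkdir -p pics
cat > h.py <<'E'
import numpy as np,cv2
from workcell import r
from scipy.spatial.transform import Rotation as R
def save(n,im): cv2.imwrite('pics/'+n+'.png',im[:,:,::-1])
def camT(name,obs=None):
    m=r.camera_model(name)
    if name!='wrist': return m,np.array(m['T'])
    o=obs or r.get_obs(); T=np.eye(4); q=o['ee_rot']
    T[:3,:3]=R.from_quat([q[1],q[2],q[3],q[0]]).as_matrix(); T[:3,3]=o['position']
    return m,T@np.array(m['tool_from_camera'])
def onplane(name,uv,z,mt=None):
    m,T=mt or camT(name)
    d=T[:3,:3]@np.array([(uv[0]-m['cx'])/m['fx'],(uv[1]-m['cy'])/m['fy'],1]); o=T[:3,3]
    return o+d*(z-o[2])/d[2]
def proj(name,p,mt=None):
    m,T=mt or camT(name); c=np.linalg.inv(T)@np.append(p,1)
    return np.array([m['fx']*c[0]/c[2]+m['cx'],m['fy']*c[1]/c[2]+m['cy']])
E
python3 - <<'E'
from h import *
a=r.get_image('scene');b=r.get_image('top')
np.save('scene.npy',a);np.save('top.npy',b)
save('scene',a);save('top',b)
for n in('scene','top'):
    m=r.camera_model(n);print(n,m['fx'],m['cx'],m['cy'],np.round(m['T'],3).tolist())
print(r.get_obs())
E
```

```text
pics
scene 540.3523885011514 281.5982992480071 212.11554158123263 [[0.813, 0.555, -0.177, 0.821], [0.582, -0.773, 0.252, -0.3], [0.003, -0.308, -0.951, 1.437], [0.0, 0.0, 0.0, 1.0]]
top 399.1396316340201 279.9024907181753 207.78593315964932 [[-0.02, -0.998, 0.059, 0.529], [-1.0, 0.021, 0.016, 0.049], [-0.017, -0.059, -0.998, 1.16], [0.0, 0.0, 0.0, 1.0]]
{'time': 0.1, 'joint_positions': array([ 1.26702361,  0.4683028 , -0.01160798,  1.60355883,  0.00598355,
        1.07142078, -0.05631153]), 'joint_vel': array([-0.00053435, -0.00037183, -0.00036562, -0.00230808, -0.001431  ,
       -0.00026609, -0.00265378]), 'effort': array([ 1.06297255e-03, -5.33522058e+01,  2.15227838e-02, -2.51967645e+01,
        1.14842944e-02,  4.35235605e-03, -5.80250685e-06]), 'position': array([ 0.16738082, -0.62748986,  0.20271345]), 'ee_rot': array([-8.12369059e-04,  9.91516538e-01,  1.29977961e-01, -1.57832677e-04]), 'contact_force': array([-0.1252593 ,  0.64491754,  0.00545046]), 'wrist_torque': array([-0.0068303 , -0.04103824, -0.0417349 ]), 'finger_force': 0.0, 'grip_width': 0.08490709457742683}
```

View pics/scene.png

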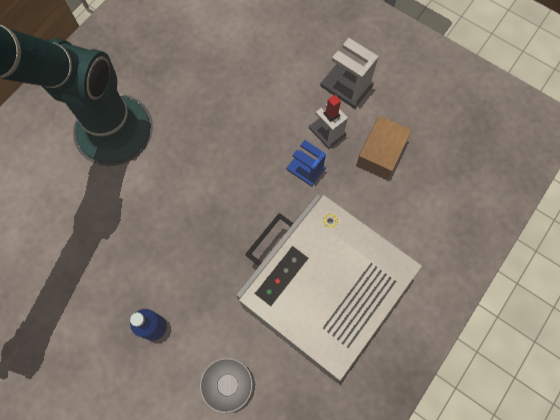

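View pics/top.png

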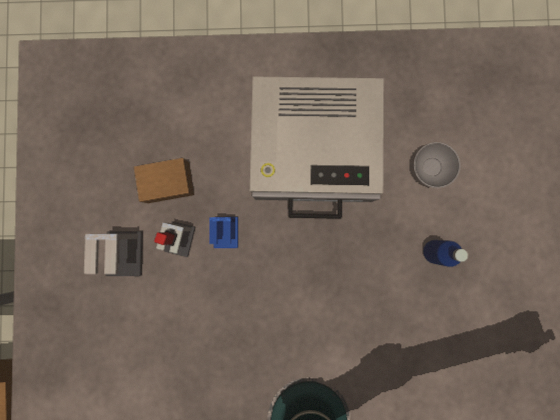

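Scene (560x420) candidates for the stand: the blue one at (307,163), the large grey one at (350,72), and the small light one holding the red handle at (331,120). The last one matches the description. The steriliser's yellow ring is at (330,220) in scene and (267,170) in top. The handle is at (270,240) in scene and (315,208) in top. I'll check the stand in a close crop and measure.

Run:
```python
from h import *
A={n:np.load(n+'.npy') for n in('scene','top')}
def cen(m):
    n,l,s,c=cv2.connectedComponentsWithStats(m.astype(np.uint8)); i=1+np.argmax(s[1:,4]); return c[i],s[i]
for n,im in A.items():
    h=cv2.cvtColor(im,cv2.COLOR_RGB2HSV).astype(int)
    y=cen((h[...,0]>20)&(h[...,0]<34)&(h[...,1]>120)&(h[...,2]>120))
    d=cen(((h[...,0]<6)|(h[...,0]>174))&(h[...,1]>150)&(h[...,2]>80))
    print(n,'ring',y[0],y[1],onplane(n,y[0],.14).round(4),'red',d[0],d[1],onplane(n,d[0],.16).round(4))
t=A['top']
g=cv2.cvtColor(t,cv2.COLOR_RGB2HSV).astype(int)
m=((g[...,2]>150)&(g[...,1]<40)).astype(np.uint8); m[:60]=0
m=cv2.morphologyEx(m,cv2.MORPH_CLOSE,np.ones((25,25)))
n_,l,s,c=cv2.connectedComponentsWithStats(m);print(s,c.round(1).tolist())
i=1+np.argmax(s[1:,4]);cs,_=cv2.findContours((l==i).astype(np.uint8),0,1)
q=cv2.minAreaRect(cs[0]);print(q);P=np.array([onplane('top',p,.14) for p in cv2.boxPoints(q)]);print(P.round(4))
a=cv2.resize(A['scene'][85:155,290:370],None,fx=5,fy=5,interpolation=2)
b=cv2.resize(t[205:275,140:220],None,fx=5,fy=5,interpolation=2)
save('crop1',np.hstack([a,b]))
```

```text
scene ring [329.76595745 220.0212766 ] [323 214  14  13  47] [0.6899 0.0969 0.14  ] red [334.05   100.2625] [328  95  12  11  80] [0.5144 0.374  0.16  ]
top ring [267.44444444 169.63492063] [261 163  14  14  63] [0.688  0.0949 0.14  ] red [160.38679245 238.16981132] [155 233  12  12 106] [0.5177 0.366  0.16  ]
[[     0      0    560    420 233552]
 [   259    195     15      1     15]
 [   157    223     26     30    511]
 [    85    234     31     40   1011]
 [   456    249     12     12    111]] [[280.4, 209.2], [266.0, 195.0], [169.6, 237.3], [102.4, 252.4], [461.3, 254.8]]
((100.0, 253.5), (39.0, 30.0), 90.0)
[[0.532  0.5671 0.14  ]
 [0.5304 0.4894 0.14  ]
 [0.4311 0.489  0.14  ]
 [0.4325 0.5662 0.14  ]]
```

View pics/crop1.png

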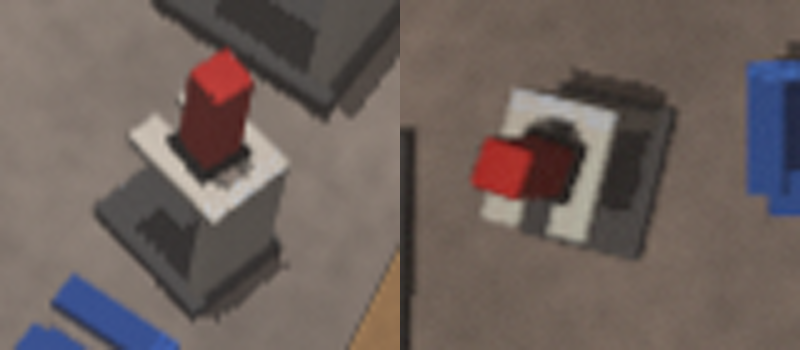

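The crop confirms it: the rod hangs in the small aluminium stand, its top face near top px (160,238), with the slot open towards the robot and a stand yaw of about -15°. Next I'll refine the steriliser yaw and the rod.

Run:
```python
from h import *
t=np.load('top.npy');g=cv2.cvtColor(t,cv2.COLOR_RGB2HSV).astype(int)
print(t[100,265],t[150,330],t[240,190],t[200,300])
for n,uv in(('scene',(334.05,100.26)),('top',(160.39,238.17))): print('rodtop',onplane(n,uv,.19).round(4))
m=(np.abs(t.astype(int)-t[150,330]).max(2)<28).astype(np.uint8); m[:60]=0
m[:, :235]=0;m[:,400:]=0
m=cv2.morphologyEx(m,cv2.MORPH_OPEN,np.ones((5,5)));m=cv2.morphologyEx(m,cv2.MORPH_CLOSE,np.ones((25,25)))
cs,_=cv2.findContours(m,0,1);c=max(cs,key=cv2.contourArea)
W=np.array([onplane('top',p[0],.14)[:2] for p in c],np.float32)
q=cv2.minAreaRect(W*1000);print(cv2.minAreaRect(c),q,cv2.boxPoints(q))
# edges by line fit in world
for lo,hi,ax in((95,180,'L'),(95,180,'R')):
    pts=[]
    for v in range(lo,hi):
        xs=np.where(m[v])[0]; pts.append(onplane('top',(xs[0]-.5 if ax=='L' else xs[-1]+.5,v),.14)[:2])
    l=cv2.fitLine(np.array(pts,np.float32),cv2.DIST_HUBER,0,.01,.01).ravel();print(ax,np.degrees(np.arctan(l[1]/l[0])),l)
m2=((g[...,2]>150)&(g[...,1]<40)).astype(np.uint8)[215:260,150:200]
cs,_=cv2.findContours(m2,0,1);c=np.vstack(cs)
c=c[:,0]+[150,215];W=np.array([onplane('top',p,.11)[:2] for p in c],np.float32)*1000
q=cv2.minAreaRect(W);print('prongs',q,cv2.boxPoints(q).tolist())
```

```text
[157 144 127] [165 150 134] [75 70 68] [87 83 79]
rodtop [0.5216 0.3582 0.19  ]
rodtop [0.518  0.3564 0.19  ]
((316.6346435546875, 134.2482147216797), (132.4919891357422, 114.5556640625), 0.8814040422439575) ((778.560546875, -32.69514465332031), (339.40350341796875, 299.6659851074219), 87.878173828125) [[ 622.54724 -196.73308]
 [ 922.0077  -207.82802]
 [ 934.57385  131.34279]
 [ 635.1134   142.43773]]
L -2.4651084 [ 0.9990746  -0.04301098  0.77438277  0.13709797]
R -1.9993367 [ 0.99939126 -0.03488793  0.77775663 -0.2034265 ]
prongs ((518.558837890625, 358.42706298828125), (54.2280158996582, 68.55924987792969), 76.07740783691406) [[478.7623596191406, 340.357666015625], [545.3074340820312, 323.861572265625], [558.3553466796875, 376.4964599609375], [491.81024169921875, 392.9925537109375]]
```

```bash
python3 -m crank '[{"tz":4,"rz":0.1},{"tz":8,"rz":0.2},{"tz":12,"rz":0.3},{"tz":16,"rz":0.4},{"tz":20,"rz":0.5}]'
python3 -m crank '[{"tx":2.2,"ty":3.4,"rz":0.1},{"tx":4.4,"ty":6.8,"rz":0.2},{"tx":6.6,"ty":10.2,"rz":0.3},{"tx":8.8,"ty":13.6,"rz":0.4},{"tx":11,"ty":17,"rz":0.5}]'
python3 -m crank '[{"tx":2.2,"ty":3.4},{"tx":4.4,"ty":6.8},{"tx":6.6,"ty":10.2},{"tx":8.8,"ty":13.6},{"tx":11,"ty":17,"rz":0.066}]'
python3 -m crank '[{"tx":1.2,"ty":4},{"tx":2.4,"ty":8},{"tx":3.6,"ty":12},{"tx":4.8,"ty":16},{"tx":6,"ty":20}]'
```

```text
invalid input
invalid input
invalid input
invalid input
```

```bash
python3 -m crank '[{"rx":0,"ry":0,"rz":0.25,"tx":0,"ty":0,"tz":10,"grip":1},{"rx":0,"ry":0,"rz":0.5,"tx":0,"ty":0,"tz":20,"grip":1},{"rx":0,"ry":0,"rz":0.5,"tx":0,"ty":0,"tz":20,"grip":1},{"rx":0,"ry":0,"rz":0.5,"tx":0,"ty":0,"tz":20,"grip":1},{"rx":0,"ry":0,"rz":0.5,"tx":0,"ty":0,"tz":20,"grip":1}]'
```

```text
time: 0.52
position: [0.1675, -0.6281, 0.4069]
ee_rot: [0.001, 0.928, 0.374, -0.0]
contact_force: [-0.2, -1.6, 0.1]
grip_width: 0.0854
finger_force: 0.0
```

```bash
python3 -m crank '[{"rx":0,"ry":0,"rz":0.1,"tx":2.2,"ty":3.4,"tz":0,"grip":1},{"rx":0,"ry":0,"rz":0.2,"tx":4.4,"ty":6.8,"tz":0,"grip":1},{"rx":0,"ry":0,"rz":0.3,"tx":6.6,"ty":10.2,"tz":0,"grip":1},{"rx":0,"ry":0,"rz":0.4,"tx":8.8,"ty":13.6,"tz":0,"grip":1},{"rx":0,"ry":0,"rz":0.5,"tx":11,"ty":17,"tz":0,"grip":1}]'
python3 -m crank '[{"rx":0,"ry":0,"rz":0,"tx":2.2,"ty":3.4,"tz":0,"grip":1},{"rx":0,"ry":0,"rz":0,"tx":4.4,"ty":6.8,"tz":0,"grip":1},{"rx":0,"ry":0,"rz":0,"tx":6.6,"ty":10.2,"tz":0,"grip":1},{"rx":0,"ry":0,"rz":0,"tx":8.8,"ty":13.6,"tz":0,"grip":1},{"rx":0,"ry":0,"rz":0.066,"tx":11,"ty":17,"tz":0,"grip":1}]'
python3 -m crank '[{"rx":0,"ry":0,"rz":0,"tx":1.2,"ty":4,"tz":0,"grip":1},{"rx":0,"ry":0,"rz":0,"tx":2.4,"ty":8,"tz":0,"grip":1},{"rx":0,"ry":0,"rz":0,"tx":3.6,"ty":12,"tz":0,"grip":1},{"rx":0,"ry":0,"rz":0,"tx":4.8,"ty":16,"tz":0,"grip":1},{"rx":0,"ry":0,"rz":0,"tx":6,"ty":20,"tz":0,"grip":1}]'
python3 -m crank '[{"rx":0,"ry":0,"rz":0,"tx":0.8,"ty":4,"tz":0,"grip":1},{"rx":0,"ry":0,"rz":0,"tx":1.6,"ty":8,"tz":0,"grip":1},{"rx":0,"ry":0,"rz":0,"tx":2.4,"ty":12,"tz":0,"grip":1},{"rx":0,"ry":0,"rz":0,"tx":3.2,"ty":16,"tz":0,"grip":1},{"rx":0,"ry":0,"rz":0,"tx":4,"ty":20,"tz":0,"grip":1}]'
python3 -m crank '[{"rx":0,"ry":0,"rz":0,"tx":0.5,"ty":4,"tz":0,"grip":1},{"rx":0,"ry":0,"rz":0,"tx":1,"ty":8,"tz":-2,"grip":1},{"rx":0,"ry":0,"rz":0,"tx":1.5,"ty":12,"tz":-4,"grip":1},{"rx":0,"ry":0,"rz":0,"tx":2,"ty":15,"tz":-5,"grip":1},{"rx":0,"ry":0,"rz":0,"tx":2,"ty":15,"tz":-5,"grip":1}]'
python3 - <<'E'
from h import *
m=r.camera_model('wrist');print(m['fx'],np.round(m['tool_from_camera'],3).tolist())
mt=camT('wrist');a=r.get_image('wrist');np.save('w1.npy',a);np.save('w1T.npy',mt[1]);save('w1',a)
print(r.get_obs()['joint_positions'].round(2), proj('wrist',[.52,.357,.19],mt))
E
```

```text
time: 0.93
position: [0.2781, -0.4561, 0.4032]
ee_rot: [-0.0, 0.806, 0.591, -0.0]
contact_force: [1.3, 0.2, 0.6]
grip_width: 0.0853
finger_force: 0.0
time: 1.35
position: [0.388, -0.2861, 0.4034]
ee_rot: [-0.0, 0.788, 0.616, -0.0]
contact_force: [0.8, 0.1, -0.4]
grip_width: 0.0856
finger_force: 0.0
time: 1.77
position: [0.4473, -0.0865, 0.4035]
ee_rot: [0.0, 0.788, 0.616, -0.0]
contact_force: [2.1, -0.2, -0.6]
grip_width: 0.0853
finger_force: 0.0
time: 2.18
position: [0.4872, 0.1132, 0.4036]
ee_rot: [0.0, 0.788, 0.616, -0.0]
contact_force: [1.0, -0.6, -0.1]
grip_width: 0.0854
finger_force: 0.0
time: 2.6
position: [0.5041, 0.2685, 0.3499]
ee_rot: [-0.003, 0.785, 0.62, -0.002]
contact_force: [-1.3, -0.4, -0.1]
grip_width: 0.0854
finger_force: 0.0
299.2068078897334 [[0.0, -0.962, -0.273, 0.07], [1.0, 0.0, 0.0, 0.001], [-0.0, -0.273, 0.962, -0.172], [0.0, 0.0, 0.0, 1.0]]
[ 0.15  0.36 -0.9   1.57  0.28  1.36 -1.01] [280.9665905 104.8767908]
```

View pics/w1.png

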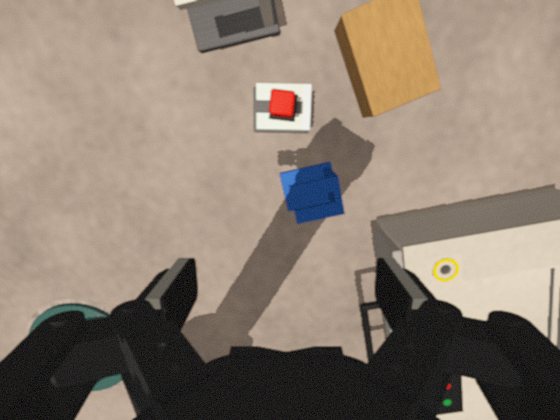

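The wrist view shows the rod's red top at (283,104), square in its stand, whose prongs span (255-312, 83-131). The yellow ring is at (445,269). All of this matches the predictions.

Run:
```python
from h import *
a=np.load('w1.npy');mt=(r.camera_model('wrist'),np.load('w1T.npy'))
h=cv2.cvtColor(a,cv2.COLOR_RGB2HSV).astype(int)
def rect(m,z):
    c=max(cv2.findContours(m.astype(np.uint8),0,1)[0],key=cv2.contourArea)
    W=np.array([onplane('wrist',p[0],z,mt)[:2] for p in c],np.float32)*1000
    return cv2.minAreaRect(W),cv2.boundingRect(c)
red=((h[...,0]<6)|(h[...,0]>174))&(h[...,1]>150)
print('red top',rect(red&(h[...,2]>190),.19)); print(rect(red&(h[...,2]>90),.19))
w=((h[...,2]>180)&(h[...,1]<50)).astype(np.uint8); w[:75]=0;w[150:]=0;w[:,:240]=0;w[:,330:]=0
w=cv2.morphologyEx(w,cv2.MORPH_CLOSE,np.ones((31,31)))
print('prongs',rect(w,.11))
print('ring',rect((h[...,0]>22)&(h[...,0]<34)&(h[...,1]>150)&(h[...,2]>150),.14))
```

```text
red top (((520.7940673828125, 359.3978271484375), (23.89141082763672, 24.743799209594727), 69.93574523925781), (269, 90, 25, 26))
(((521.1817016601562, 358.0480651855469), (26.161231994628906, 26.398191452026367), 69.93574523925781), (269, 90, 27, 28))
prongs (((517.99658203125, 351.8763427734375), (92.34921264648438, 113.3622055053711), 76.57727813720703), (240, 75, 87, 75))
ring (((691.8921508789062, 95.20762634277344), (32.36362838745117, 33.91448974609375), 76.8655014038086), (433, 259, 25, 22))
```

```bash
python3 -m crank '[{"rx":0,"ry":0,"rz":-0.05,"tx":0.7,"ty":3,"tz":-1,"grip":1},{"rx":0,"ry":0,"rz":-0.11,"tx":1.3,"ty":6,"tz":-2.5,"grip":1},{"rx":0,"ry":0,"rz":-0.11,"tx":1.5,"ty":9.2,"tz":-5,"grip":1},{"rx":0,"ry":0,"rz":-0.11,"tx":1.5,"ty":9.2,"tz":-5,"grip":1},{"rx":0,"ry":0,"rz":-0.11,"tx":1.5,"ty":9.2,"tz":-5,"grip":1}]' 30
python3 -m crank '[{"rx":0,"ry":0,"rz":0,"tx":0,"ty":0,"tz":0,"grip":1},{"rx":0,"ry":0,"rz":0,"tx":0,"ty":0,"tz":0,"grip":1}]'
```

```text
time: 3.07
position: [0.5215, 0.3538, 0.3018]
ee_rot: [-0.0, 0.82, 0.572, -0.002]
contact_force: [1.0, -0.4, 0.8]
grip_width: 0.0859
finger_force: 0.0
time: 3.23
position: [0.5236, 0.352, 0.3047]
ee_rot: [0.001, 0.821, 0.571, 0.001]
contact_force: [0.6, -0.8, -0.1]
grip_width: 0.0854
finger_force: 0.0
```

```bash
python3 -m crank '[{"rx":0,"ry":0,"rz":0,"tx":-0.2,"ty":0.5,"tz":-3.5,"grip":1},{"rx":0,"ry":0,"rz":0,"tx":-0.2,"ty":0.5,"tz":-7,"grip":1},{"rx":0,"ry":0,"rz":0,"tx":-0.2,"ty":0.5,"tz":-10.5,"grip":1},{"rx":0,"ry":0,"rz":0,"tx":-0.2,"ty":0.5,"tz":-13.5,"grip":1},{"rx":0,"ry":0,"rz":0,"tx":-0.2,"ty":0.5,"tz":-15.6,"grip":1}]' 40
python3 -m crank '[{"rx":0,"ry":0,"rz":0,"tx":0,"ty":0,"tz":0,"grip":1},{"rx":0,"ry":0,"rz":0,"tx":0,"ty":0,"tz":0,"grip":0.5},{"rx":0,"ry":0,"rz":0,"tx":0,"ty":0,"tz":0,"grip":0},{"rx":0,"ry":0,"rz":0,"tx":0,"ty":0,"tz":0,"grip":0},{"rx":0,"ry":0,"rz":0,"tx":0,"ty":0,"tz":0,"grip":0}]' 40
python3 -m crank '[{"rx":0,"ry":0,"rz":0,"tx":0,"ty":0,"tz":0,"grip":0},{"rx":0,"ry":0,"rz":0,"tx":0,"ty":0,"tz":0,"grip":0},{"rx":0,"ry":0,"rz":0,"tx":0,"ty":0,"tz":0,"grip":0},{"rx":0,"ry":0,"rz":0,"tx":0,"ty":0,"tz":0,"grip":0}]'
```

```text
time: 3.65
position: [0.5211, 0.3557, 0.1459]
ee_rot: [0.001, 0.821, 0.57, -0.001]
contact_force: [-0.6, 0.9, -0.1]
grip_width: 0.0857
finger_force: 0.0
time: 4.07
position: [0.5215, 0.359, 0.1498]
ee_rot: [0.0, 0.821, 0.571, 0.002]
contact_force: [0.1, -0.0, -0.0]
grip_width: 0.0386
finger_force: 0.0
time: 4.4
position: [0.5209, 0.3591, 0.1492]
ee_rot: [0.0, 0.821, 0.572, 0.001]
contact_force: [-0.0, -0.8, 7.1]
grip_width: 0.0252
finger_force: 41.1
```

```bash
python3 -m crank '[{"rx":0,"ry":0,"rz":0,"tx":0,"ty":0,"tz":1,"grip":0},{"rx":0,"ry":0,"rz":0,"tx":0,"ty":0,"tz":3,"grip":0},{"rx":0,"ry":0,"rz":0,"tx":0,"ty":0,"tz":6,"grip":0},{"rx":0,"ry":0,"rz":0,"tx":0,"ty":0,"tz":9,"grip":0},{"rx":0,"ry":0,"rz":0,"tx":0,"ty":0,"tz":12,"grip":0}]'
python3 -m crank '[{"rx":0,"ry":0,"rz":0,"tx":0,"ty":0,"tz":3,"grip":0},{"rx":0,"ry":0,"rz":0,"tx":0,"ty":0,"tz":4,"grip":0},{"rx":0,"ry":0,"rz":0,"tx":0,"ty":0,"tz":4,"grip":0},{"rx":0,"ry":0,"rz":0,"tx":0,"ty":0,"tz":4,"grip":0}]'
python3 - <<'E'
from h import *
o=r.get_obs();b=r.get_image('scene');mt=camT('wrist');a=r.get_image('wrist')
np.save('w2.npy',a);np.save('w2T.npy',mt[1])
print(o['position'],r.get_obs()['position'],o['grip_width'],o['finger_force'],o['contact_force'])
save('hold',np.hstack([cv2.resize(b[60:200,260:400],(400,400)),cv2.resize(a,(400,300))[:400] if 0 else cv2.copyMakeBorder(cv2.resize(a,(400,300)),0,100,0,0,0)]))
E
```

```text
time: 4.82
position: [0.52, 0.3583, 0.2691]
ee_rot: [-0.0, 0.82, 0.572, -0.0]
contact_force: [1.2, 0.5, -0.5]
grip_width: 0.025
finger_force: 40.2
time: 5.15
position: [0.5202, 0.3582, 0.307]
ee_rot: [0.0, 0.821, 0.572, -0.0]
contact_force: [-0.4, -0.3, -1.7]
grip_width: 0.0248
finger_force: 40.3
[0.52019288 0.35815142 0.30699392] [0.519827   0.35749577 0.30534031] 0.02478582808466235 40.25111675262451 [-0.35100534 -0.29343094 -1.66567602]
```

View pics/hold.png

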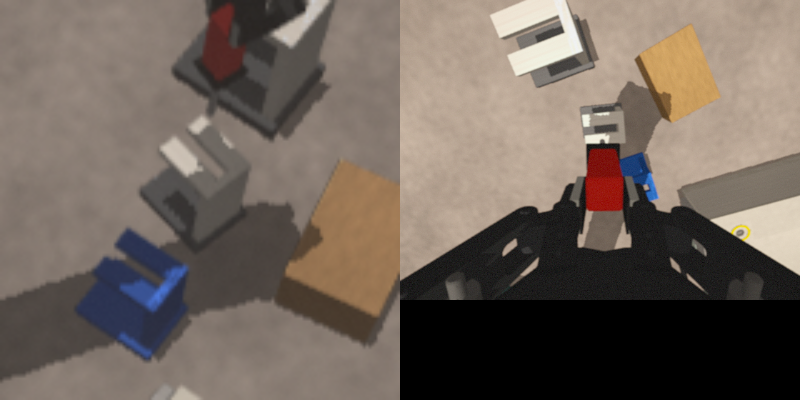

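The rod is held upright, and its stand is empty and unmoved. I'll carry it over the hole.

```bash
python3 -m crank '[{"rx":0,"ry":0,"rz":0,"tx":1.5,"ty":-2.5,"tz":0,"grip":0},{"rx":0,"ry":0,"rz":0,"tx":3.5,"ty":-5.5,"tz":0,"grip":0},{"rx":0,"ry":0,"rz":0,"tx":5.5,"ty":-8.5,"tz":0,"grip":0},{"rx":0,"ry":0,"rz":0,"tx":7.5,"ty":-11.5,"tz":0,"grip":0},{"rx":0,"ry":0,"rz":0,"tx":9.5,"ty":-14.5,"tz":0,"grip":0}]'
python3 -m crank '[{"rx":0,"ry":0,"rz":0,"tx":2,"ty":-3,"tz":0,"grip":0},{"rx":0,"ry":0,"rz":0,"tx":4,"ty":-6,"tz":0,"grip":0},{"rx":0,"ry":0,"rz":0,"tx":6,"ty":-9,"tz":-0.5,"grip":0},{"rx":0,"ry":0,"rz":0,"tx":7.5,"ty":-11.8,"tz":-1.5,"grip":0},{"rx":0,"ry":0,"rz":0,"tx":7.5,"ty":-11.8,"tz":-2,"grip":0}]'
python3 -m crank '[{"rx":0,"ry":0,"rz":0,"tx":0,"ty":0,"tz":0,"grip":0},{"rx":0,"ry":0,"rz":0,"tx":0,"ty":0,"tz":0,"grip":0},{"rx":0,"ry":0,"rz":0,"tx":0,"ty":0,"tz":0,"grip":0}]'
python3 - <<'E'
from h import *
P=np.array([r.get_obs()['position']]);mt=camT('wrist');a=r.get_image('wrist');b=r.get_image('scene');o=r.get_obs()
np.save('w3.npy',a);np.save('w3T.npy',mt[1]);np.save('s3.npy',b)
h=cv2.cvtColor(a,cv2.COLOR_RGB2HSV).astype(int)
m=((h[...,0]>20)&(h[...,0]<36)&(h[...,1]>120)&(h[...,2]>120)).astype(np.uint8);m=cv2.morphologyEx(m,cv2.MORPH_OPEN,np.ones((2,2)))
print('tcp',P,o['position'],o['contact_force'])
h_=np.argwhere(m);print(len(h_),h_.min(0),h_.max(0))
print('pred hole px',proj('wrist',[.69,.0955,.14],mt),'tip px',proj('wrist',o['position']-[0,0,.119],mt),proj('scene',o['position']-[0,0,.119]))
u,v=proj('wrist',[.69,.0955,.14],mt).astype(int);U,V=proj('scene',[.69,.0955,.14]).astype(int)
save('hov',np.hstack([cv2.resize(a[max(v-40,0):v+40,u-40:u+40],(400,400)),cv2.resize(b[V-25:V+25,U-25:U+25],(400,400))]))
E
```

```text
time: 5.67
position: [0.6154, 0.2114, 0.3053]
ee_rot: [-0.0, 0.82, 0.572, -0.002]
contact_force: [0.2, -0.5, -0.8]
grip_width: 0.0248
finger_force: 40.2
time: 6.08
position: [0.6931, 0.085, 0.2826]
ee_rot: [0.001, 0.824, 0.567, -0.003]
contact_force: [0.5, -2.0, -2.2]
grip_width: 0.0251
finger_force: 40.2
time: 6.33
position: [0.6895, 0.0975, 0.2871]
ee_rot: [-0.001, 0.82, 0.573, -0.0]
contact_force: [0.4, 0.1, -1.0]
grip_width: 0.0249
finger_force: 40.2
tcp [[0.68948469 0.09747489 0.28709297]] [0.68985467 0.09751313 0.28802233] [ 1.26161381  0.26571704 -0.84229202]
284 [177 272] [201 304]
pred hole px [285.95707511 192.82126646] tip px [285.09714087 197.4053811 ] [330.91860134 216.33735979]
```

View pics/hov.png

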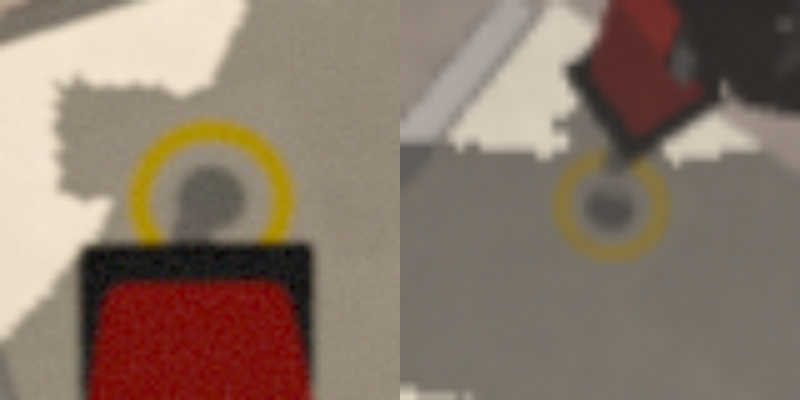

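The wrist crop shows the hole at about px (287,191), with the rod tip just left of and below it at about (284,197). The scene crop shows the shaft end just above the hole at (330,216). I'll fit the ring and sharpen the view of the tip.

Run:
```python
from h import *
a=np.load('w3.npy');mt=(r.camera_model('wrist'),np.load('w3T.npy'));s=np.load('s3.npy')
h=cv2.cvtColor(a,cv2.COLOR_RGB2HSV).astype(int)
m=((h[...,0]>20)&(h[...,0]<36)&(h[...,1]>120)&(h[...,2]>100)).astype(np.uint8)
c=max(cv2.findContours(m,0,1)[0],key=cv2.contourArea)[:,0]
c=c[c[:,1]<198]
W=np.array([onplane('wrist',p,.14,mt)[:2] for p in c])*1000
# circle fit
A=np.c_[2*W,np.ones(len(W))];x=np.linalg.lstsq(A,(W**2).sum(1),rcond=None)[0];print('ring',x[:2],np.sqrt(x[2]+x[:2]@x[:2]), proj('wrist',[x[0]/1e3,x[1]/1e3,.14],mt))
hs=cv2.cvtColor(s,cv2.COLOR_RGB2HSV).astype(int)
ms=((hs[...,0]>15)&(hs[...,0]<38)&(hs[...,1]>90)&(hs[...,2]>70)); ms[:205]=0;ms[235:]=0;ms[:,:315]=0;ms[:,345:]=0
cc=np.argwhere(ms);print('scene ring',cc.min(0),cc.max(0))
print('depth px/mm',[np.round(proj('wrist',[.69+d[0],.0975+d[1],.169],mt)-proj('wrist',[.69,.0975,.169],mt),2) for d in((.001,0),(0,.001))])
def cl(i): 
    g=cv2.cvtColor(i,cv2.COLOR_RGB2GRAY);g=cv2.resize(g,(400,400),interpolation=cv2.INTER_CUBIC)
    return np.clip((g.astype(float)-60)*1.8,0,255).astype(np.uint8)
im=np.hstack([cl(a[170:210,265:305]),cl(s[200:232,314:346])]);cv2.imwrite('pics/tip.png',im)
```

```text
ring [691.47310027  96.89891432] 15.579504753812014 [286.7866147  191.18697293]
scene ring [214 323] [227 337]
depth px/mm [array([ 0.94, -0.34]), array([-0.35, -0.92])]
```

View pics/tip.png

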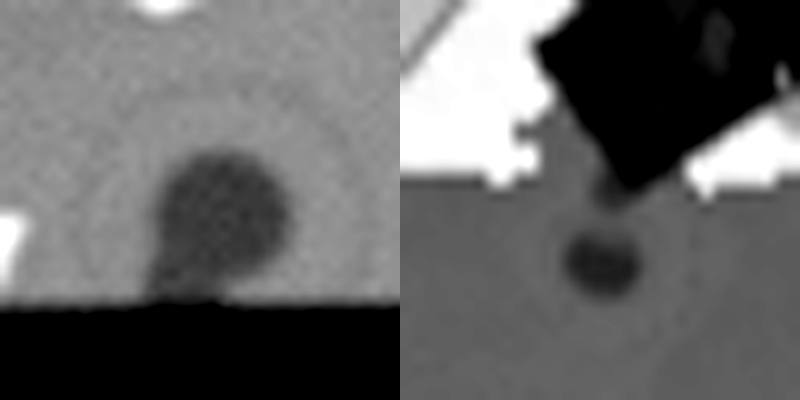

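Sharpened: the hole is at wrist px (287,191), and the shaft is centred on column 283.5, i.e. 3.6 mm short along tool y. I'll correct by (+3.3, -1.2) mm and lower gently while watching the force.

```bash
python3 -m crank '[{"rx":0,"ry":0,"rz":0,"tx":0.33,"ty":-0.12,"tz":-0.5,"grip":0},{"rx":0,"ry":0,"rz":0,"tx":0.33,"ty":-0.12,"tz":-1.2,"grip":0},{"rx":0,"ry":0,"rz":0,"tx":0.33,"ty":-0.12,"tz":-1.8,"grip":0},{"rx":0,"ry":0,"rz":0,"tx":0.33,"ty":-0.12,"tz":-2.2,"grip":0},{"rx":0,"ry":0,"rz":0,"tx":0.33,"ty":-0.12,"tz":-2.2,"grip":0}]'
python3 -m crank '[{"rx":0,"ry":0,"rz":0,"tx":0,"ty":0,"tz":-0.5,"grip":0},{"rx":0,"ry":0,"rz":0,"tx":0,"ty":0,"tz":-1,"grip":0},{"rx":0,"ry":0,"rz":0,"tx":0,"ty":0,"tz":-1.3,"grip":0},{"rx":0,"ry":0,"rz":0,"tx":0,"ty":0,"tz":-1.3,"grip":0}]'
python3 - <<'E'
from h import *
o=r.get_obs();b=r.get_image('scene');a=r.get_image('wrist');print(o['position'],o['contact_force'],o['wrist_torque'])
np.save('s4.npy',b);np.save('w4.npy',a)
def cl(i): 
    g=cv2.resize(i,(400,400),interpolation=cv2.INTER_CUBIC); return np.clip((g.astype(float)-50)*1.7,0,255).astype(np.uint8)
save('in',np.hstack([cl(a[150:230,245:325]),cl(b[200:232,314:346])]))
E
```

```text
time: 6.85
position: [0.693, 0.0941, 0.2639]
ee_rot: [-0.0, 0.821, 0.572, -0.001]
contact_force: [-0.5, 0.7, -1.3]
grip_width: 0.0247
finger_force: 40.2
time: 7.18
position: [0.6933, 0.094, 0.2515]
ee_rot: [-0.0, 0.821, 0.572, -0.001]
contact_force: [-1.1, 0.3, -0.7]
grip_width: 0.0249
finger_force: 40.2
[0.69327958 0.09402848 0.25152123] [-1.06526349  0.34364786 -0.73496393] [-0.04718665  0.03869296 -0.01669498]
```

```bash
python3 -m crank '[{"rx":0,"ry":0,"rz":0,"tx":0,"ty":0,"tz":-0.5,"grip":0},{"rx":0,"ry":0,"rz":0,"tx":0,"ty":0,"tz":-1,"grip":0},{"rx":0,"ry":0,"rz":0,"tx":0,"ty":0,"tz":-1.4,"grip":0},{"rx":0,"ry":0,"rz":0,"tx":0,"ty":0,"tz":-1.4,"grip":0}]' 60
python3 -m crank '[{"rx":0,"ry":0,"rz":0,"tx":0,"ty":0,"tz":-0.3,"grip":0},{"rx":0,"ry":0,"rz":0,"tx":0,"ty":0,"tz":-0.6,"grip":0},{"rx":0,"ry":0,"rz":0,"tx":0,"ty":0,"tz":-0.8,"grip":0},{"rx":0,"ry":0,"rz":0,"tx":0,"ty":0,"tz":-0.8,"grip":0}]'
```

```text
time: 7.62
position: [0.6931, 0.094, 0.2372]
ee_rot: [-0.0, 0.821, 0.572, -0.001]
contact_force: [0.2, -0.7, -2.3]
grip_width: 0.0242
finger_force: 64.7
time: 7.95
position: [0.6942, 0.0947, 0.2317]
ee_rot: [0.0, 0.821, 0.572, 0.001]
contact_force: [-1.1, 0.7, 3.7]
grip_width: 0.0243
finger_force: 65.4
```

View pics/in.png

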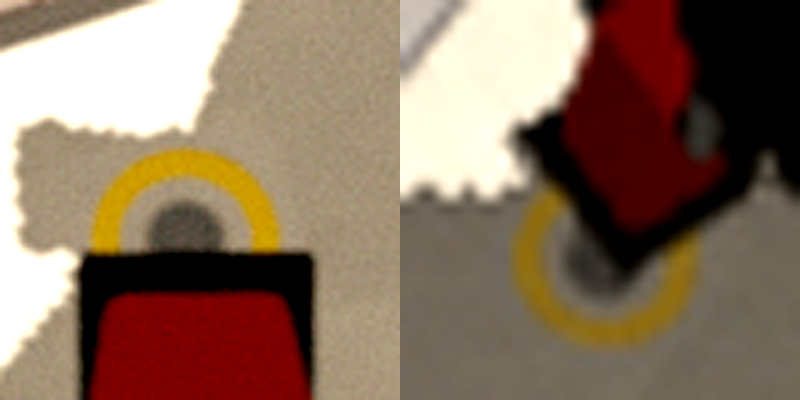

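The collar is over the ring and the shaft is in the hole. The catch force is about 4 N at a depth of about 28 mm, as expected, so I'll press on.

```bash
python3 -m crank '[{"rx":0,"ry":0,"rz":0,"tx":0,"ty":0,"tz":-0.3,"grip":0},{"rx":0,"ry":0,"rz":0,"tx":0,"ty":0,"tz":-0.6,"grip":0},{"rx":0,"ry":0,"rz":0,"tx":0,"ty":0,"tz":-0.9,"grip":0},{"rx":0,"ry":0,"rz":0,"tx":0,"ty":0,"tz":-0.9,"grip":0},{"rx":0,"ry":0,"rz":0,"tx":0,"ty":0,"tz":-0.9,"grip":0}]'
python3 -m crank '[{"rx":0,"ry":0,"rz":0,"tx":0,"ty":0,"tz":0,"grip":0},{"rx":0,"ry":0,"rz":0,"tx":0,"ty":0,"tz":0,"grip":0},{"rx":0,"ry":0,"rz":0,"tx":0,"ty":0,"tz":0,"grip":0}]'
python3 - <<'E'
from h import *
b=r.get_image('top')
def dark(b):
    g=cv2.cvtColor(b,cv2.COLOR_RGB2GRAY)[185:260,285:350]; return (g<45).sum(1)
for n,i in(('before',np.load('top.npy')),('now',b)): print(n,dark(i).tolist())
np.save('t5.npy',b)
E
```

```text
time: 8.37
position: [0.6942, 0.0946, 0.2226]
ee_rot: [0.0, 0.821, 0.572, 0.001]
contact_force: [-0.8, -0.2, 4.6]
grip_width: 0.024
finger_force: 65.5
time: 8.62
position: [0.6941, 0.0946, 0.2225]
ee_rot: [0.0, 0.821, 0.572, 0.001]
contact_force: [-0.6, -0.2, 5.2]
grip_width: 0.0242
finger_force: 65.6
before [0, 0, 0, 0, 0, 0, 0, 0, 0, 0, 0, 0, 0, 0, 5, 7, 7, 6, 7, 7, 8, 8, 8, 8, 7, 7, 8, 7, 13, 51, 51, 53, 51, 0, 0, 0, 0, 0, 0, 0, 0, 0, 0, 0, 0, 0, 0, 0, 0, 0, 0, 0, 0, 0, 0, 0, 0, 0, 0, 0, 0, 0, 0, 0, 0, 0, 0, 0, 0, 0, 0, 0, 0, 0, 0]
now [0, 0, 0, 0, 0, 0, 0, 0, 0, 0, 0, 0, 0, 0, 0, 0, 0, 0, 0, 0, 0, 0, 0, 1, 0, 1, 0, 1, 0, 0, 0, 0, 1, 0, 0, 1, 0, 0, 0, 0, 0, 0, 0, 1, 1, 1, 0, 2, 1, 1, 1, 1, 1, 1, 1, 2, 0, 2, 0, 1, 1, 2, 1, 2, 0, 0, 1, 1, 3, 1, 0, 2, 0, 1, 1]
```

Run:
```python
from h import *
s0=np.load('scene.npy');b=r.get_image('scene');np.save('s5.npy',b)
print(proj('scene',[.57,-.025,.108]),proj('scene',[.525,-.023,.108]))
save('dr',np.hstack([cv2.resize(i[180:320,180:340],(400,350)) for i in(s0,b)]))
```

```text
[262.94750821 234.63312863] [249.25727251 224.16848242]
```

View pics/dr.png

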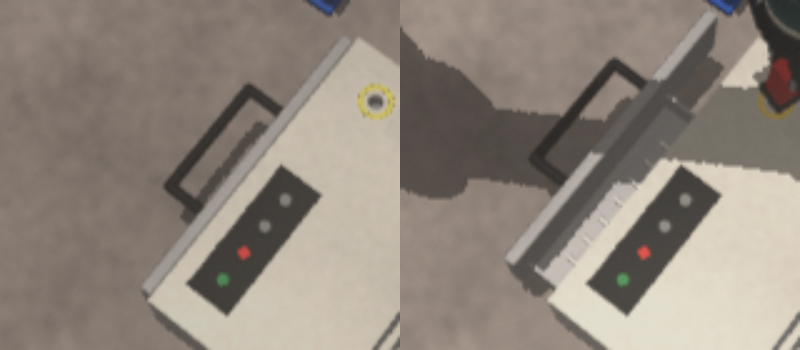

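The drawer has sprung out about 45 mm: the handle moved from crop (205,135) to (575,110). I'll withdraw the rod straight up and carry it back the exact way it came.

```bash
python3 -m crank '[{"rx":0,"ry":0,"rz":0,"tx":0,"ty":0,"tz":1,"grip":0},{"rx":0,"ry":0,"rz":0,"tx":0,"ty":0,"tz":3,"grip":0},{"rx":0,"ry":0,"rz":0,"tx":0,"ty":0,"tz":5.5,"grip":0},{"rx":0,"ry":0,"rz":0,"tx":0,"ty":0,"tz":8.6,"grip":0},{"rx":0,"ry":0,"rz":0,"tx":0,"ty":0,"tz":8.6,"grip":0}]'
python3 -m crank '[{"rx":0,"ry":0,"rz":0,"tx":-1.5,"ty":2.5,"tz":0,"grip":0},{"rx":0,"ry":0,"rz":0,"tx":-3.5,"ty":5.5,"tz":0,"grip":0},{"rx":0,"ry":0,"rz":0,"tx":-5.5,"ty":8.5,"tz":0,"grip":0},{"rx":0,"ry":0,"rz":0,"tx":-7.5,"ty":11.5,"tz":0,"grip":0},{"rx":0,"ry":0,"rz":0,"tx":-9.5,"ty":14.5,"tz":0,"grip":0}]'
python3 -m crank '[{"rx":0,"ry":0,"rz":0,"tx":-2,"ty":3,"tz":0,"grip":0},{"rx":0,"ry":0,"rz":0,"tx":-4,"ty":6,"tz":0,"grip":0},{"rx":0,"ry":0,"rz":0,"tx":-6,"ty":9,"tz":0,"grip":0},{"rx":0,"ry":0,"rz":0,"tx":-7.83,"ty":11.92,"tz":0,"grip":0},{"rx":0,"ry":0,"rz":0,"tx":-7.83,"ty":11.92,"tz":0,"grip":0}]'
python3 -m crank '[{"rx":0,"ry":0,"rz":0,"tx":0,"ty":0,"tz":0,"grip":0},{"rx":0,"ry":0,"rz":0,"tx":0,"ty":0,"tz":0,"grip":0},{"rx":0,"ry":0,"rz":0,"tx":0,"ty":0,"tz":0,"grip":0}]'
python3 - <<'E'
from h import *
print(r.get_obs()['position']);b=r.get_image('wrist');np.save('w6.npy',b);a=np.load('w2.npy')
def red(i):
    h=cv2.cvtColor(i,cv2.COLOR_RGB2HSV).astype(int);m=((h[...,0]<6)|(h[...,0]>174))&(h[...,1]>150)&(h[...,2]>70);m[:100]=0
    return cv2.boundingRect(max(cv2.findContours(m.astype(np.uint8),0,1)[0],key=cv2.contourArea))
print(red(a),red(b),'diff stand',np.abs(a[140:205,245:320].astype(int)-b[140:205,245:320]).mean())
E
```

```text
time: 9.13
position: [0.6958, 0.0955, 0.3142]
ee_rot: [0.002, 0.821, 0.571, 0.004]
contact_force: [0.7, 0.8, -0.2]
grip_width: 0.0241
finger_force: 64.9
time: 9.55
position: [0.5973, 0.2401, 0.3071]
ee_rot: [-0.0, 0.821, 0.571, -0.001]
contact_force: [1.4, -0.3, -0.7]
grip_width: 0.0244
finger_force: 64.8
time: 9.97
position: [0.5134, 0.3661, 0.3081]
ee_rot: [-0.003, 0.817, 0.577, -0.0]
contact_force: [-1.3, 1.2, -1.4]
grip_width: 0.0244
finger_force: 64.8
time: 10.22
position: [0.5216, 0.3568, 0.307]
ee_rot: [0.0, 0.821, 0.57, -0.0]
contact_force: [0.5, -0.2, -1.6]
grip_width: 0.0242
finger_force: 64.8
[0.52157679 0.35683725 0.30703413]
(259, 208, 54, 88) (259, 208, 54, 88) diff stand 6.410051282051282
```

```bash
python3 -m crank '[{"rx":0,"ry":0,"rz":0,"tx":0,"ty":0,"tz":-2,"grip":0},{"rx":0,"ry":0,"rz":0,"tx":0,"ty":0,"tz":-4.5,"grip":0},{"rx":0,"ry":0,"rz":0,"tx":0,"ty":0,"tz":-6.5,"grip":0},{"rx":0,"ry":0,"rz":0,"tx":0,"ty":0,"tz":-8,"grip":0},{"rx":0,"ry":0,"rz":0,"tx":0,"ty":0,"tz":-9,"grip":0}]'
python3 -m crank '[{"rx":0,"ry":0,"rz":0,"tx":0,"ty":0,"tz":-2,"grip":0},{"rx":0,"ry":0,"rz":0,"tx":0,"ty":0,"tz":-4,"grip":0},{"rx":0,"ry":0,"rz":0,"tx":0,"ty":0,"tz":-5.5,"grip":0},{"rx":0,"ry":0,"rz":0,"tx":0,"ty":0,"tz":-6.4,"grip":0},{"rx":0,"ry":0,"rz":0,"tx":0,"ty":0,"tz":-6.4,"grip":0}]'
```

```text
time: 10.68
position: [0.5209, 0.3563, 0.2154]
ee_rot: [0.0, 0.821, 0.57, -0.001]
contact_force: [-0.5, -0.9, -0.5]
grip_width: 0.0245
finger_force: 64.8
time: 11.1
position: [0.52, 0.3572, 0.1515]
ee_rot: [0.0, 0.821, 0.571, -0.002]
contact_force: [0.2, -0.9, -1.7]
grip_width: 0.0242
finger_force: 64.8
```

```bash
python3 -m crank '[{"rx":0,"ry":0,"rz":0,"tx":0,"ty":0,"tz":-0.2,"grip":0},{"rx":0,"ry":0,"rz":0,"tx":0,"ty":0,"tz":-0.4,"grip":0},{"rx":0,"ry":0,"rz":0,"tx":0,"ty":0,"tz":-0.5,"grip":0},{"rx":0,"ry":0,"rz":0,"tx":0,"ty":0,"tz":-0.5,"grip":0}]'
python3 -m crank '[{"rx":0,"ry":0,"rz":0,"tx":0,"ty":0,"tz":0,"grip":0.5},{"rx":0,"ry":0,"rz":0,"tx":0,"ty":0,"tz":0,"grip":0.7},{"rx":0,"ry":0,"rz":0,"tx":0,"ty":0,"tz":0,"grip":1},{"rx":0,"ry":0,"rz":0,"tx":0,"ty":0,"tz":0,"grip":1},{"rx":0,"ry":0,"rz":0,"tx":0,"ty":0,"tz":0,"grip":1}]'
python3 -m crank '[{"rx":0,"ry":0,"rz":0,"tx":0,"ty":0,"tz":0,"grip":1},{"rx":0,"ry":0,"rz":0,"tx":0,"ty":0,"tz":0,"grip":1},{"rx":0,"ry":0,"rz":0,"tx":0,"ty":0,"tz":0,"grip":1}]'
```

```text
time: 11.43
position: [0.5208, 0.359, 0.1495]
ee_rot: [0.0, 0.821, 0.572, 0.001]
contact_force: [-0.3, 0.2, -1.6]
grip_width: 0.0243
finger_force: 64.8
time: 11.85
position: [0.5205, 0.3586, 0.1487]
ee_rot: [0.0, 0.821, 0.571, 0.0]
contact_force: [0.3, 0.0, -0.6]
grip_width: 0.0827
finger_force: 0.0
time: 12.1
position: [0.5204, 0.3585, 0.1486]
ee_rot: [0.0, 0.821, 0.572, 0.0]
contact_force: [-0.2, 0.4, -0.9]
grip_width: 0.0852
finger_force: 0.0
```

```bash
python3 -m crank '[{"rx":0,"ry":0,"rz":0,"tx":0,"ty":0,"tz":2,"grip":1},{"rx":0,"ry":0,"rz":0,"tx":0,"ty":0,"tz":5,"grip":1},{"rx":0,"ry":0,"rz":0,"tx":0,"ty":0,"tz":9,"grip":1},{"rx":0,"ry":0,"rz":0,"tx":0,"ty":0,"tz":13,"grip":1},{"rx":0,"ry":0,"rz":0,"tx":0,"ty":0,"tz":17,"grip":1}]'
python3 -m crank '[{"rx":0,"ry":0,"rz":0.05,"tx":-1,"ty":-4,"tz":1,"grip":1},{"rx":0,"ry":0,"rz":0.11,"tx":-1.5,"ty":-7.5,"tz":3,"grip":1},{"rx":0,"ry":0,"rz":0.11,"tx":-1.5,"ty":-9,"tz":3,"grip":1},{"rx":0,"ry":0,"rz":0.11,"tx":-1.5,"ty":-9,"tz":3,"grip":1},{"rx":0,"ry":0,"rz":0.11,"tx":-1.5,"ty":-9,"tz":3,"grip":1}]'
python3 - <<'E'
from h import *
mt=camT('wrist');a=r.get_image('wrist');np.save('w7.npy',a)
h=cv2.cvtColor(a,cv2.COLOR_RGB2HSV).astype(int)
def rect(m,z):
    c=max(cv2.findContours(m.astype(np.uint8),0,1)[0],key=cv2.contourArea)
    W=np.array([onplane('wrist',p[0],z,mt)[:2] for p in c],np.float32)*1000
    return cv2.minAreaRect(W),cv2.boundingRect(c)
red=((h[...,0]<6)|(h[...,0]>174))&(h[...,1]>150); red[200:]=0
print('red top',rect(red&(h[...,2]>190),.19)); print(rect(red&(h[...,2]>90),.19))
b=np.load('w1.npy')
im=np.hstack([cv2.resize(a[50:190,210:370],(400,350)),cv2.resize(b[50:190,210:370],(400,350))])
s=r.get_image('scene');s0=np.load('scene.npy')
im2=np.hstack([cv2.resize(s[85:155,290:370],(280,245)),cv2.resize(s0[85:155,290:370],(280,245)),cv2.resize(s[180:320,180:340],(240,245))])
save('chk',np.vstack([im,im2]))
E
```

```text
time: 12.52
position: [0.52, 0.3584, 0.3203]
ee_rot: [-0.0, 0.82, 0.572, -0.0]
contact_force: [0.9, 0.4, 0.0]
grip_width: 0.0857
finger_force: 0.0
time: 12.93
position: [0.5058, 0.2676, 0.3488]
ee_rot: [0.0, 0.789, 0.615, 0.0]
contact_force: [-0.1, -0.1, 0.6]
grip_width: 0.0853
finger_force: 0.0
red top (((520.410888671875, 359.87396240234375), (23.977005004882812, 24.679716110229492), 69.97501373291016), (264, 89, 26, 26))
(((520.759521484375, 358.5713806152344), (26.18467140197754, 26.24555778503418), 70.052734375), (264, 89, 27, 28))
```

View pics/chk.png

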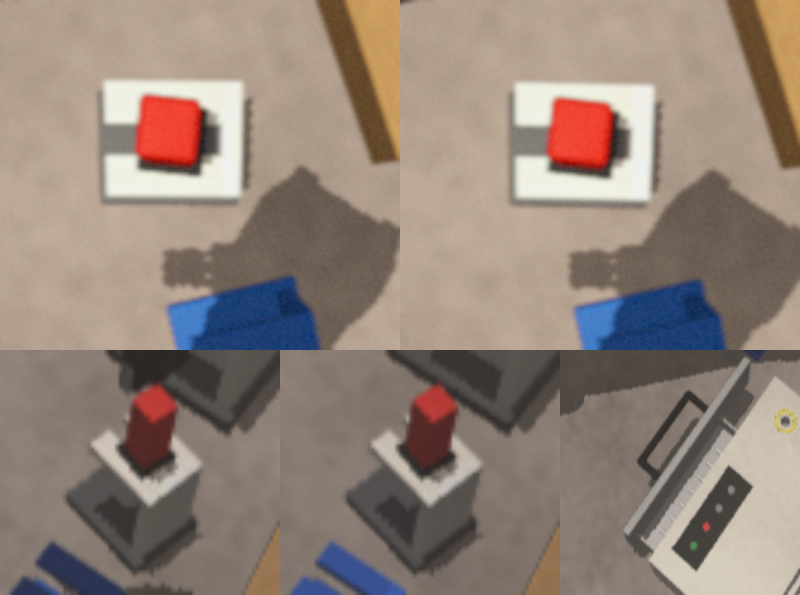

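The rod is back upright in its slot, identical to the start view. Next I'll locate the handle bar numerically.

Run:
```python
from h import *
for n in('scene','top'):
    im=r.get_image(n);g=im.astype(int).max(2)
    u,v=proj(n,[.527,-.023,.108]).astype(int)
    m=(g<60).astype(np.uint8);M=np.zeros_like(m);M[v-32:v+32,u-42:u+42]=1;m*=M
    nn,l,s,c=cv2.connectedComponentsWithStats(m)
    print(n,(u,v),[(x.tolist()) for x in s[1:] if x[4]>20])
    i=1+np.argmax(s[1:,4]);P=np.argwhere(l==i)[:,::-1]
    W=np.array([onplane(n,p,.114)[:2] for p in P]);
    d=np.array([np.cos(-.0384),np.sin(-.0384)]);e=np.array([-d[1],d[0]])
    a=W@d;k=W@e
    print('along x hist',np.histogram(a,bins=np.arange(a.min(),a.max()+.004,.004)),'y range',k.min(),k.max())
    f=a<np.percentile(a,1)+.014;print('bar centre',W[f].mean(0),a[f].mean(),(k[f].min()+k[f].max())/2,k[f].max()-k[f].min())
```

```text
scene (np.int64(249), np.int64(224)) [[232, 204, 46, 50, 287]]
along x hist (array([82, 83, 33, 12, 12, 12, 10, 10, 12, 13,  8]), array([0.52229378, 0.52629378, 0.53029378, 0.53429378, 0.53829378,
       0.54229378, 0.54629378, 0.55029378, 0.55429378, 0.55829378,
       0.56229378, 0.56629378])) y range -0.07251508732999971 0.06650470046101699
bar centre [ 0.52684855 -0.02426316] 0.5273916358246437 -0.002932797781862402 0.1388749964857588
top (np.int64(313), np.int64(231)) [[288, 216, 54, 20, 320]]
along x hist (array([80, 81, 52,  7, 14,  7, 15,  8, 16,  8, 16,  8,  8]), array([0.51805883, 0.52205883, 0.52605883, 0.53005883, 0.53405883,
       0.53805883, 0.54205883, 0.54605883, 0.55005883, 0.55405883,
       0.55805883, 0.56205883, 0.56605883, 0.57005883])) y range -0.07257230996600904 0.06616543400375666
bar centre [ 0.522902   -0.02546058] 0.5234939717620731 -0.002332892978993091 0.13572606868777748
```

```bash
python3 -m crank '[{"rx":0,"ry":0,"rz":0.05,"tx":0.2,"ty":-3.5,"tz":0,"grip":1},{"rx":0,"ry":0,"rz":0.1,"tx":0.4,"ty":-7,"tz":0,"grip":0.6},{"rx":0,"ry":0,"rz":0.15,"tx":0.7,"ty":-11,"tz":0,"grip":0.42},{"rx":0,"ry":0,"rz":0.208,"tx":1,"ty":-15,"tz":0,"grip":0.42},{"rx":0,"ry":0,"rz":0.208,"tx":1.3,"ty":-19,"tz":0,"grip":0.42}]' 60
python3 -m crank '[{"rx":0,"ry":0,"rz":0,"tx":0.3,"ty":-4,"tz":-2,"grip":0.42},{"rx":0,"ry":0,"rz":0,"tx":0.6,"ty":-8,"tz":-4,"grip":0.42},{"rx":0,"ry":0,"rz":0,"tx":0.6,"ty":-10.3,"tz":-7.5,"grip":0.42},{"rx":0,"ry":0,"rz":0,"tx":0.6,"ty":-10.3,"tz":-11,"grip":0.42},{"rx":0,"ry":0,"rz":0,"tx":0.6,"ty":-10.3,"tz":-14,"grip":0.42}]'
python3 -m crank '[{"rx":0,"ry":0,"rz":0,"tx":0,"ty":0,"tz":0,"grip":0.42},{"rx":0,"ry":0,"rz":0,"tx":0,"ty":0,"tz":0,"grip":0.42},{"rx":0,"ry":0,"rz":0,"tx":0,"ty":0,"tz":0,"grip":0.42}]'
```

```text
time: 13.55
position: [0.5182, 0.0782, 0.3482]
ee_rot: [-0.001, 0.718, 0.696, 0.0]
contact_force: [0.8, -0.2, -0.8]
grip_width: 0.0385
finger_force: 0.0
time: 13.97
position: [0.5237, -0.0265, 0.2056]
ee_rot: [-0.001, 0.721, 0.693, -0.001]
contact_force: [0.0, 1.0, -0.5]
grip_width: 0.0354
finger_force: 0.0
time: 14.22
position: [0.5258, -0.0228, 0.2103]
ee_rot: [0.001, 0.719, 0.695, 0.001]
contact_force: [-0.4, -0.2, 0.9]
grip_width: 0.0355
finger_force: 0.0
```

```bash
python3 -m crank '[{"rx":0,"ry":0,"rz":0,"tx":0,"ty":0,"tz":-2.5,"grip":0.42},{"rx":0,"ry":0,"rz":0,"tx":0,"ty":0,"tz":-5.5,"grip":0.42},{"rx":0,"ry":0,"rz":0,"tx":0,"ty":0,"tz":-8,"grip":0.42},{"rx":0,"ry":0,"rz":0,"tx":0,"ty":0,"tz":-10,"grip":0.42},{"rx":0,"ry":0,"rz":0,"tx":0,"ty":0,"tz":-11.5,"grip":0.42}]'
python3 -m crank '[{"rx":0,"ry":0,"rz":0,"tx":0,"ty":0,"tz":0,"grip":0.42},{"rx":0,"ry":0,"rz":0,"tx":0,"ty":0,"tz":0,"grip":0.1},{"rx":0,"ry":0,"rz":0,"tx":0,"ty":0,"tz":0,"grip":0},{"rx":0,"ry":0,"rz":0,"tx":0,"ty":0,"tz":0,"grip":0},{"rx":0,"ry":0,"rz":0,"tx":0,"ty":0,"tz":0,"grip":0}]' 50
```

```text
time: 14.63
position: [0.526, -0.0238, 0.0943]
ee_rot: [0.001, 0.719, 0.695, 0.001]
contact_force: [0.0, -0.6, 1.1]
grip_width: 0.0359
finger_force: 0.0
time: 15.05
position: [0.5255, -0.0245, 0.0951]
ee_rot: [0.001, 0.72, 0.694, 0.001]
contact_force: [-0.3, -0.7, 0.1]
grip_width: 0.0004
finger_force: 0.0
```

Run:
```python
from h import *
o=r.get_obs();print(o['position'],o['ee_rot'],o['grip_width'],o['finger_force'],o['contact_force'])
im=r.get_image('scene');g=im.astype(int).max(2)
print(proj('scene',[.525,-.025,.108]),proj('scene',o['position']))
for v in range(198,256,2): print(v,''.join('#' if x<60 else ('+' if x<100 else '.') for x in g[v,215:300]))
```

```text
[ 0.52554543 -0.02449276  0.09509637] [0.00114694 0.71976078 0.69422079 0.00077538] 0.0004058259026282474 0.0 [-0.29975713 -0.66884312  0.07992102]
[248.79162471 224.77560189] [249.35255728 226.16506285]
198 ......+###########################++.++#######+...................................+++
200 .........+##########################++++######+..................................++++
202 ..........##########################+++######+#................................++++++
204 ............#+####################+++#######++#.+####.........................+++++++
206 .............++############################++##########+....................+++++++++
208 ..............+++#######################+++########+######+...............+++++++++++
210 ...............+#+++#################++++########+....+######............++++++++++++
212 ................####++++++####+##+++.++########+........+######+.......++++++++++++++
214 .................######+++++++++++############+............+##+......++++++++++++++++
216 ..................+############################+.............++.....++++++++++++++
[... 1013 characters left out ...]
+++#######++++++++++++++++++++++++++++++++++++++++++..................
242 +++++++++++++++++######++++++++++++++++++++++++++++++++++++++++++++..................
244 +++++++++++++++++#######+++++++++++++++++++++++++++++++++++++++......................
246 +++++++++++++++++++#######++++++++++++++++++++++++++++++++++++++.............+.......
248 +++++++++++++++++++++########++++++...++++++++++++++++++++++++++............++++.....
250 ++++++++++++++++++++++++########+.......+++++++++++++++++.+++++...........+++++++++..
252 ++++++++++++++++++++++++++#####.......++++++++++++++++++....+............++++++++++++
254 .+..++++++++++++++++++++++++++.......++++++++++++++++++++++............++++++++++++++
```

The fingers shut on nothing (0.4 mm), although the bar lies at x≈0.523 in both views. I'll feel which side of it they are on with a gentle pull.

```bash
python3 -m crank '[{"rx":0,"ry":0,"rz":0,"tx":-0.5,"ty":0,"tz":0,"grip":0},{"rx":0,"ry":0,"rz":0,"tx":-1,"ty":0,"tz":0,"grip":0},{"rx":0,"ry":0,"rz":0,"tx":-1.5,"ty":0,"tz":0,"grip":0},{"rx":0,"ry":0,"rz":0,"tx":-1.5,"ty":0,"tz":0,"grip":0}]'
python3 - <<'E'
from h import *
o=r.get_obs();print(o['position'],o['contact_force'],o['wrist_torque'],o['grip_width'])
im=r.get_image('scene');g=im.astype(int).max(2)
for v in (206,208,210,212,234,236,238,240): print(v,np.where(g[v,225:270]<60)[0]+225)
E
```

```text
time: 15.43
position: [0.5079, -0.0246, 0.0935]
ee_rot: [-0.0, 0.72, 0.694, -0.001]
contact_force: [-0.1, 0.3, -0.5]
grip_width: 0.0001
finger_force: 0.0
[ 0.50792494 -0.02459464  0.09347815] [-0.12029101  0.27605186 -0.54469021] [ 0.00992375  0.03859109 -0.01382114] 0.00013434575774383108
206 [225 229 230 231 232 233 234 235 236 237 238 239 240 241 242 243 244 245
 246 250 251 252 253 254 255 263 264 265 266 267 268 269]
208 [225 226 227 235 236 237 238 239 240 241 248 249 250 251 252 253 254 261
 262 263 264 267 268 269]
210 [226 227 228 229 230 231 232 243 244 245 246 247 248 249 250 251 252 253
 254 259 260 261 262 263]
212 [228 229 230 231 232 233 234 235 236 237 238 239 240 241 242 243 244 245
 246 247 248 249 250 251 252 253 254 255 257 258 259 260 261]
234 [238 239 240 241 242 243]
236 [237 238 239 240 241 242]
238 [235 236 237 238 239 240]
240 [233 234 235 236 237 238]
```

```bash
python3 -m crank '[{"rx":0,"ry":0,"rz":0,"tx":0,"ty":0,"tz":2,"grip":0},{"rx":0,"ry":0,"rz":0,"tx":0,"ty":0,"tz":4,"grip":0},{"rx":0,"ry":0,"rz":0,"tx":1.6,"ty":0,"tz":4,"grip":0},{"rx":0,"ry":0,"rz":0,"tx":1.6,"ty":0,"tz":4,"grip":0}]'
python3 -m crank '[{"rx":0,"ry":0,"rz":0,"tx":0,"ty":0,"tz":-0.5,"grip":0},{"rx":0,"ry":0,"rz":0,"tx":0,"ty":0,"tz":-1,"grip":0},{"rx":0,"ry":0,"rz":0,"tx":0,"ty":0,"tz":-1.4,"grip":0},{"rx":0,"ry":0,"rz":0,"tx":0,"ty":0,"tz":-1.7,"grip":0},{"rx":0,"ry":0,"rz":0,"tx":0,"ty":0,"tz":-1.7,"grip":0}]'
python3 -m crank '[{"rx":0,"ry":0,"rz":0,"tx":0,"ty":0,"tz":-0.2,"grip":0},{"rx":0,"ry":0,"rz":0,"tx":0,"ty":0,"tz":-0.4,"grip":0},{"rx":0,"ry":0,"rz":0,"tx":0,"ty":0,"tz":-0.4,"grip":0}]'
```

```text
time: 15.82
position: [0.5286, -0.0247, 0.1351]
ee_rot: [0.002, 0.72, 0.694, 0.002]
contact_force: [-0.2, -1.0, -0.1]
grip_width: -0.0002
finger_force: 0.0
time: 16.23
position: [0.5242, -0.0245, 0.1153]
ee_rot: [-0.001, 0.72, 0.694, -0.001]
contact_force: [-0.1, 0.1, -0.2]
grip_width: -0.0005
finger_force: 0.0
time: 16.48
position: [0.5252, -0.0245, 0.1122]
ee_rot: [-0.0, 0.72, 0.694, -0.0]
contact_force: [-0.6, -0.0, -0.6]
grip_width: -0.0003
finger_force: 0.0
```

```bash
python3 -m crank '[{"rx":0,"ry":0,"rz":0,"tx":0,"ty":0,"tz":-0.4,"grip":0},{"rx":0,"ry":0,"rz":0,"tx":0,"ty":0,"tz":-0.9,"grip":0},{"rx":0,"ry":0,"rz":0,"tx":0,"ty":0,"tz":-1.4,"grip":0},{"rx":0,"ry":0,"rz":0,"tx":0,"ty":0,"tz":-1.7,"grip":0}]'
python3 -m crank '[{"rx":0,"ry":0,"rz":0,"tx":0,"ty":0,"tz":-0.3,"grip":0},{"rx":0,"ry":0,"rz":0,"tx":0,"ty":0,"tz":-0.6,"grip":0},{"rx":0,"ry":0,"rz":0,"tx":0,"ty":0,"tz":-0.6,"grip":0}]'
python3 -m crank '[{"rx":0,"ry":0,"rz":0,"tx":0,"ty":0,"tz":-0.3,"grip":0},{"rx":0,"ry":0,"rz":0,"tx":0,"ty":0,"tz":-0.6,"grip":0},{"rx":0,"ry":0,"rz":0,"tx":0,"ty":0,"tz":-0.6,"grip":0}]'
```

```text
time: 16.82
position: [0.525, -0.0246, 0.0948]
ee_rot: [-0.0, 0.72, 0.694, -0.0]
contact_force: [0.2, 0.7, 0.1]
grip_width: -0.0
finger_force: 0.0
time: 17.07
position: [0.525, -0.0245, 0.0889]
ee_rot: [-0.0, 0.72, 0.694, -0.0]
contact_force: [0.8, -0.2, 0.1]
grip_width: 0.0001
finger_force: 0.0
time: 17.32
position: [0.5278, -0.0245, 0.0861]
ee_rot: [0.002, 0.72, 0.694, 0.001]
contact_force: [-1.6, -1.3, 16.1]
grip_width: -0.0
finger_force: 8.2
```

The shut tips touch the bar's top at z≈0.087, so it sits lower than stated, and the fingers had closed above it. I'll raise, reopen and grasp lower.

```bash
python3 -m crank '[{"rx":0,"ry":0,"rz":0,"tx":0,"ty":0,"tz":2,"grip":0},{"rx":0,"ry":0,"rz":0,"tx":0,"ty":0,"tz":4,"grip":0.42},{"rx":0,"ry":0,"rz":0,"tx":0,"ty":0,"tz":4,"grip":0.42},{"rx":0,"ry":0,"rz":0,"tx":0,"ty":0,"tz":4,"grip":0.42},{"rx":0,"ry":0,"rz":0,"tx":0,"ty":0,"tz":4,"grip":0.42}]'
python3 - <<'E'
from h import *
o=r.get_obs();print(o['position'],o['grip_width'],o['contact_force'])
im=r.get_image('scene');t=r.get_image('top')
g=im.astype(int).max(2)
for v in (234,236,238,240): print(v,np.where(g[v,225:270]<60)[0]+225)
g=t.astype(int).max(2)
for u in (290,294,298,330,334,338): print(u,np.where(g[210:250,u]<60)[0]+210)
E
```

```text
time: 17.73
position: [0.525, -0.0248, 0.1231]
ee_rot: [-0.0, 0.72, 0.694, -0.0]
contact_force: [0.5, -0.9, -0.8]
grip_width: 0.0358
finger_force: 0.0
[ 0.52502215 -0.02480151  0.12305742] 0.03581337932049899 [ 0.50815549 -0.9279155  -0.75472873]
234 [239 240 241 242 243 244]
236 [237 238 239 240 241 242]
238 [236 237 238 239 240 241]
240 [234 235 236 237 238 239]
290 [216 217 218 219 220 221 222 223 224 225 226 227 228 229 230 231 232 233]
294 [230 231 232 233 234]
298 [220 221 222 223 228 230 231 232 233 234]
330 [210 211 212 213 214 216 217 234 235 236 237 238 239 240 241 242 244 245
 246 247 248 249]
334 [210 211 212 213 214 232 233 234 235 236 237 238 239 240 241 242 243 244
 245 247 248 249]
338 [210 211 212 213 214 215 216 231 232 233 234 235 236 237 238 239 240 241
 242 243 244 245 246 247 248 249]
```

```bash
python3 -m crank '[{"rx":0,"ry":0,"rz":0,"tx":-0.3,"ty":0,"tz":-1.5,"grip":0.42},{"rx":0,"ry":0,"rz":0,"tx":-0.3,"ty":0,"tz":-3,"grip":0.42},{"rx":0,"ry":0,"rz":0,"tx":-0.3,"ty":0,"tz":-3.8,"grip":0.42},{"rx":0,"ry":0,"rz":0,"tx":-0.3,"ty":0,"tz":-4.4,"grip":0.42}]'
python3 -m crank '[{"rx":0,"ry":0,"rz":0,"tx":0,"ty":0,"tz":-0.4,"grip":0.42},{"rx":0,"ry":0,"rz":0,"tx":0,"ty":0,"tz":-0.8,"grip":0.42},{"rx":0,"ry":0,"rz":0,"tx":0,"ty":0,"tz":-1.1,"grip":0.42},{"rx":0,"ry":0,"rz":0,"tx":0,"ty":0,"tz":-1.1,"grip":0.42}]'
python3 -m crank '[{"rx":0,"ry":0,"rz":0,"tx":0,"ty":0,"tz":0,"grip":0.2},{"rx":0,"ry":0,"rz":0,"tx":0,"ty":0,"tz":0,"grip":0},{"rx":0,"ry":0,"rz":0,"tx":0,"ty":0,"tz":0,"grip":0},{"rx":0,"ry":0,"rz":0,"tx":0,"ty":0,"tz":0,"grip":0}]'
```

```text
time: 18.17
position: [0.5215, -0.0245, 0.078]
ee_rot: [-0.001, 0.72, 0.694, -0.001]
contact_force: [0.2, -0.0, -0.2]
grip_width: 0.0361
finger_force: 0.0
time: 18.5
position: [0.5223, -0.0244, 0.0683]
ee_rot: [-0.0, 0.72, 0.694, -0.0]
contact_force: [-0.7, -0.0, -0.8]
grip_width: 0.0357
finger_force: 0.0
time: 18.83
position: [0.5229, -0.0245, 0.0692]
ee_rot: [0.0, 0.72, 0.694, 0.0]
contact_force: [-1.2, 0.1, 3.0]
grip_width: 0.0099
finger_force: 48.8
```

```bash
python3 -m crank '[{"rx":0,"ry":0,"rz":0,"tx":-1,"ty":0.04,"tz":0,"grip":0},{"rx":0,"ry":0,"rz":0,"tx":-2.5,"ty":0.1,"tz":0,"grip":0},{"rx":0,"ry":0,"rz":0,"tx":-4,"ty":0.15,"tz":0,"grip":0},{"rx":0,"ry":0,"rz":0,"tx":-5.5,"ty":0.21,"tz":0,"grip":0},{"rx":0,"ry":0,"rz":0,"tx":-7,"ty":0.27,"tz":0,"grip":0}]'
python3 -m crank '[{"rx":0,"ry":0,"rz":0,"tx":-0.6,"ty":0.02,"tz":0,"grip":0},{"rx":0,"ry":0,"rz":0,"tx":-1.1,"ty":0.04,"tz":0,"grip":0},{"rx":0,"ry":0,"rz":0,"tx":-1.5,"ty":0.06,"tz":0,"grip":0},{"rx":0,"ry":0,"rz":0,"tx":-1.5,"ty":0.06,"tz":0,"grip":0}]'
```

```text
time: 19.25
position: [0.4529, -0.0216, 0.0692]
ee_rot: [0.001, 0.72, 0.694, 0.001]
contact_force: [3.6, -0.2, 1.4]
grip_width: 0.0098
finger_force: 50.0
time: 19.58
position: [0.4375, -0.021, 0.0691]
ee_rot: [0.0, 0.72, 0.694, 0.0]
contact_force: [-0.9, 1.2, 7.9]
grip_width: 0.0098
finger_force: 50.7
```

```bash
python3 -m crank '[{"rx":0,"ry":0,"rz":0,"tx":-0.3,"ty":0.01,"tz":0,"grip":0},{"rx":0,"ry":0,"rz":0,"tx":-0.6,"ty":0.02,"tz":0,"grip":0},{"rx":0,"ry":0,"rz":0,"tx":-0.6,"ty":0.02,"tz":0,"grip":0}]'
python3 - <<'E'
from h import *
im=r.get_image('scene');g=im.astype(int).max(2);s0=np.load('s5.npy');g0=s0.astype(int).max(2)
print(r.get_obs()['position'],r.get_obs()['contact_force'])
# bar end corner (lowest dark px of handle's -y end) now
p=proj('scene',[.43,-.085,.085]);print(p)
u,v=p.astype(int);W=np.argwhere(g[v-25:v+25,u-25:u+25]<60)[:,::-1]+[u-25,v-25];
Q=np.array([onplane('scene',q,.085)[:2] for q in W]);k=(Q[:,1]<-.05);print('bar x min/percentile',Q[k,0].min(),np.percentile(Q[k,0],[5,50]),Q[k,1].min())
E
```

```text
time: 19.83
position: [0.4321, -0.0208, 0.0691]
ee_rot: [0.001, 0.72, 0.694, 0.001]
contact_force: [3.3, 0.4, 8.3]
grip_width: 0.0095
finger_force: 50.7
[ 0.43208254 -0.02081876  0.06911383] [1.817919   1.23284405 8.14118382]
[206.32177731 224.86512661]
bar x min/percentile 0.41687267073405276 [0.41821444 0.42900236] -0.08648163542120815
```

```bash
python3 -m crank '[{"rx":0,"ry":0,"rz":0,"tx":-0.3,"ty":0.01,"tz":0,"grip":0},{"rx":0,"ry":0,"rz":0,"tx":-0.5,"ty":0.02,"tz":0,"grip":0},{"rx":0,"ry":0,"rz":0,"tx":-0.5,"ty":0.02,"tz":0,"grip":0}]'
python3 - <<'E'
from h import *
def bar(im,x):
    g=im.astype(int).max(2);u,v=proj('scene',[x,-.085,.085]).astype(int)
    W=np.argwhere(g[v-25:v+25,u-25:u+25]<60)[:,::-1]+[u-25,v-25]
    Q=np.array([onplane('scene',q,.085)[:2] for q in W]);k=(Q[:,1]<-.05)&(Q[:,0]>x-.03);return np.percentile(Q[k,0],[0,5,10])
s0=np.load('scene.npy');print(bar(s0,.568),bar(np.load('s5.npy'),.522),bar(r.get_image('scene'),.43));print(r.get_obs()['position'],r.get_obs()['contact_force'])
E
```

```text
time: 20.13
position: [0.4312, -0.0207, 0.0693]
ee_rot: [0.003, 0.72, 0.694, 0.004]
contact_force: [14.3, -0.2, -8.6]
grip_width: 0.0097
finger_force: 49.2
[0.55919438 0.56069466 0.56157676] [0.51171512 0.5131728  0.51430395] [0.41561278 0.41734105 0.41842662]
[ 0.43121042 -0.0206703   0.06924538] [15.15496374  0.43631939 -8.72569367]
```

The end stop is reached: 14 N, and about 143 mm of travel measured in the picture. I'll release and retreat.

```bash
python3 -m crank '[{"rx":0,"ry":0,"rz":0,"tx":0.3,"ty":0,"tz":0,"grip":0},{"rx":0,"ry":0,"rz":0,"tx":0.3,"ty":0,"tz":0,"grip":0.4},{"rx":0,"ry":0,"rz":0,"tx":0.3,"ty":0,"tz":0,"grip":0.4},{"rx":0,"ry":0,"rz":0,"tx":0.3,"ty":0,"tz":0,"grip":0.4},{"rx":0,"ry":0,"rz":0,"tx":0.3,"ty":0,"tz":0,"grip":0.4}]'
python3 -m crank '[{"rx":0,"ry":0,"rz":0,"tx":0,"ty":0,"tz":1,"grip":0.4},{"rx":0,"ry":0,"rz":0,"tx":0,"ty":0,"tz":3,"grip":0.4},{"rx":0,"ry":0,"rz":0,"tx":0,"ty":0,"tz":6,"grip":0.4},{"rx":0,"ry":0,"rz":0,"tx":0,"ty":0,"tz":10,"grip":0.4},{"rx":0,"ry":0,"rz":0,"tx":0,"ty":0,"tz":14,"grip":0.4}]'
python3 -m crank '[{"rx":0,"ry":0,"rz":0,"tx":0,"ty":0,"tz":4,"grip":0.4},{"rx":0,"ry":0,"rz":0,"tx":0,"ty":0,"tz":8,"grip":0.4},{"rx":0,"ry":0,"rz":0,"tx":0,"ty":0,"tz":8,"grip":0.4},{"rx":0,"ry":0,"rz":0,"tx":0,"ty":0,"tz":8,"grip":0.4}]'
python3 - <<'E'
from h import *
def bar(im,x):
    g=im.astype(int).max(2);u,v=proj('scene',[x,-.085,.085]).astype(int)
    W=np.argwhere(g[v-25:v+25,u-25:u+25]<60)[:,::-1]+[u-25,v-25]
    Q=np.array([onplane('scene',q,.085)[:2] for q in W]);k=(Q[:,1]<-.05)&(Q[:,0]>x-.03);return np.percentile(Q[k,0],[0,5,10])
im=r.get_image('scene');s0=np.load('scene.npy');t=r.get_image('top');t0=np.load('top.npy')
print(bar(im,.43))
def red(i):
    h=cv2.cvtColor(i,cv2.COLOR_RGB2HSV).astype(int);m=((h[...,0]<6)|(h[...,0]>174))&(h[...,1]>150)&(h[...,2]>80)
    n,l,s,c=cv2.connectedComponentsWithStats(m.astype(np.uint8));j=1+np.argmax(s[1:,4]);return c[j],s[j,4]
print(red(s0),red(im),red(t0),red(t));print(r.get_obs()['contact_force'])
E
```

```text
time: 20.6
position: [0.428, -0.0209, 0.068]
ee_rot: [-0.001, 0.72, 0.694, -0.001]
contact_force: [0.2, -0.0, -0.3]
grip_width: 0.0343
finger_force: 0.0
time: 21.02
position: [0.4281, -0.02, 0.2099]
ee_rot: [-0.001, 0.719, 0.695, -0.001]
contact_force: [0.5, 0.0, 0.0]
grip_width: 0.0342
finger_force: 0.0
time: 21.35
position: [0.4303, -0.0208, 0.2909]
ee_rot: [0.003, 0.72, 0.694, 0.001]
contact_force: [-0.5, -0.9, -0.7]
grip_width: 0.0342
finger_force: 0.0
[0.41687267 0.41784378 0.41901245]
(array([334.05  , 100.2625]), np.int32(80)) (array([333.95121951, 100.17073171]), np.int32(82)) (array([160.38679245, 238.16981132]), np.int32(106)) (array([160.37272727, 238.25454545]), np.int32(110))
[ 0.16603498 -0.18159751 -0.13071623]
```

The drawer is fully out, the rod is unchanged in its stand, and the gripper is clear of everything. I'll hand in.

```bash
python3 -c "
from workcell import r
print(r.close_job())"
```

```text
the job is handed in; nothing more can be done
None
```

The job is handed in with no verdict returned: the catch was released, the rod hangs back upright in its stand's slot, the drawer is out to its end stop (about 140 mm), and the gripper finished clear at 21 s without going near the bottle, bowl or carton.

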